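# Charge the grinding jar inside its guard

### The job

Pick up the steel cup by its handle and empty its three grinding balls into the round jar that stands sunk inside the square walled guard: angle the cup over the wall so that its pouring lip is down inside the guard, below the top of the walls, while all the balls are still in the cup, and only then tip further and let them roll into the jar, without knocking the cup hard against guard or jar. Then stand the empty cup upright on the worktop again, and leave the small beaker, the tape roll and the dish where they are.

Things in the scene. Friction and masses are not known exactly. Their poses are not given: they have to be found in the camera images.
- bay: Fixed square loading bay: grey base plate 212 x 212 mm, aluminium guard wall all round, 75 mm high above the worktop, 6 to 8 mm thick, round-topped, 198 mm clear inside; an open round jar stands in its middle. Origin: centre of the underside, on the worktop; x and y run square to the walls, z up. All four sides are alike.
- jar_floor (a point): Centre of the inner floor of the round steel jar, on the bay's middle axis, 9 mm above the bay's origin; axes as the bay's. Jar: rim 42 mm above the worktop (33 mm below the guard's top), 116 mm across outside, 106 mm across at the mouth, 100 mm inside. Four claws 14 mm high hold its foot on the diagonals.
- cup: Loose steel charging cup, 0.16 kg empty, about 0.3 kg with the balls. Origin: centre of its flat bottom; z up out of the cup, x towards the pouring lip, y across. Bottom x -33 to +33 mm, 72 mm wide (66 inside); back wall at x = -33 mm, 70 mm high; side walls as high, sloping down towards the lip; sheet 3 mm. Balls stay in below 45 degrees of lip-down tip, begin to roll at 50 to 55, all are out by 70.
- cup_lip (a point): Middle of the pouring lip: x = 73.8 mm, z = 50.8 mm in the cup's frame; axes as the cup's. It is the upper edge of the cup's front wall, a flat chute 65 mm long that leans outwards 40 degrees from upright, from the bottom edge (x = 32, z = 1 mm) up to the lip; the flat side walls reach along it to the lip.
- cup_grip (a point): Where to grip the grey handle bar: x = -68.5 mm, z = 96.3 mm in the cup's frame; axes as the cup's. The bar is 16 mm across (y; grip this) and 20 mm deep, 95 mm long, rises from x = -36, z = 40 mm and leans backwards (-x) 30 degrees from the cup's z; its end is 30 mm above this point. The cup's weight hangs 70 mm in front of it: grip firmly.
- cup_inside (a point): Point on the cup's axis 18 mm above its bottom, the height of the balls' centres; axes as the cup's.
- ball0_center (a point): Centre of a loose white ceramic grinding ball, 30 mm diameter, 45 g; starts inside the cup. All three are alike.
- ball1_center (a point): Centre of a loose white ceramic grinding ball, 30 mm diameter, 45 g; starts inside the cup. All three are alike.
- ball2_center (a point): Centre of a loose white ceramic grinding ball, 30 mm diameter, 45 g; starts inside the cup. All three are alike.
- beaker_small: Bystander: small empty glass beaker, 43 mm diameter, 56 mm high, loose, left of the cup. Origin: centre of its underside.
- tape: Bystander: brown tape roll lying flat, 94 mm diameter, 19 mm high, loose, left of the cup. Origin: centre of its underside.
- dish: Bystander: clear flat round dish, 76 mm diameter, 14 mm high, loose, right of the bay. Origin: centre of its underside.

How it is judged (in metres and radians):
On the way, in this order (a step that is already met when the one before it is completed fails the run):
1. the cup's lip is inside the guard and below the top of its walls, with all three balls still in the cup (x of cup_lip in the frame of bay between -0.095 and 0.095 m and y of cup_lip in the frame of bay between -0.095 and 0.095 m and z of cup_lip in the frame of bay below 0.075 m and distance between each of ball0_center, ball1_center, ball2_center and cup_inside below 0.055 m), for 0.1 s.
2. all three balls lie in the jar (horizontal distance between each of ball0_center, ball1_center, ball2_center and jar_floor below 0.045 m and z of each of ball0_center, ball1_center, ball2_center in the frame of jar_floor below 0.03 m), for 0.2 s.
At the end, for the whole second after the job is handed in: All three balls lie in the jar (centres within 45 mm of the jar's axis and less than 30 mm above its floor), and the cup stands released and at rest on the worktop, within about 4.5 degrees of upright and 6 mm of the surface (all of step 2 and angle between cup's own z axis and vertical below 0.08 rad and height (world z) of cup between -0.006 and 0.006 m and linear speed of cup below 0.02 m/s and linear speed of each of ball0, ball1, ball2 below 0.05 m/s); the robot touches nothing.
It fails at once if the cup is knocked against the guard or jar with more than 20 N (contact force between cup and bay above 20 N).
It fails at once if the small beaker is moved more than 30 mm (distance of beaker_small from where it was at the start of the episode above 0.03 m).
It fails at once if the tape roll is moved more than 30 mm (distance of tape from where it was at the start of the episode above 0.03 m).
It fails at once if the dish is moved more than 30 mm (distance of dish from where it was at the start of the episode above 0.03 m).
It also fails if it takes over 62 s, if anything falls off the work surface, if the arm or the gripper's body presses on something with over 40 N, if the wrist force passes 120 N, or if a joint passes its speed limit or range.

### The arm

A 6-joint arm with a two-finger parallel gripper is mounted at the origin on a cart in front of the work surface, level with it; the furniture and walls round the work are solid. World frame = base frame: x ahead of the robot, y to its left, z up, the work surface at z = 0. Lengths are in m, angles in degrees, forces in N, time in s.
With the tool pointing down it reaches from about 0.3 to 0.75 m from the base axis. Payload 8.5 kg.
Tool frame: the origin (TCP) lies midway between the tips of the shut fingers; the grasp point (between the pads) lies 19 mm behind it (env.grip_depth is the distance from the TCP to the grasp point, in m); y points along the fingers, x is the direction in which the jaws open and shut, and the axes are right-handed (so a half turn about y gives the same grasp; the last joint's range is limited). The gripper opens to 85 mm and grips with 20 to 120 N. Pads are 22 mm wide; open, the fingers measure 114 mm over their backs; the gripper's body (76 mm by 85 mm) begins 54 mm behind the grasp point. The pads swing forward as they close: fully open they stand 13 mm farther back than shut.
Start: joints at [54.528, 21.807, 74.336, -0, 83.858, -12.336], TCP at [0.216, 0.506, 0.231] pointing down, gripper open.
Joint ranges: [-178.18, 178.18], [-50.72, 133.34], [12.68, 142.11], [-81.47, 261.47], [9.98, 163.14], [-165.26, 165.26]. Speed limits (degrees/s): [136.94, 136.94, 180, 180, 180, 180].

### API

Orientations are given as a 3x3 rotation matrix whose columns are the frame's x, y, z axes.
In Python, from rig import env gives the robot as it stands.
- The arm moves only by the shell command python3 -m inch 'ROWS' [FORCE]. ROWS is JSON, a list that holds one entry, the list of rows, each a list of 7 numbers: the gripper command: -1 is shut, 1 is fully open, values between are in proportion, then the shift along the world's x, y, z in cm, then the turn, a rotation vector about the world's x, y, z in degrees. In form: [[[grip, dx, dy, dz, rx, ry, rz], ...]]. A call has 1 to 20 rows; each row is the pose to reach, as a shift and turn from the pose commanded when the call began; what a row does not reach only later rows make up. A row lasts 1/8 s, in which the tool goes at most 62.5 mm and 10.7 degrees, less where a joint would pass 70% of its speed; a pose out of reach is approached as far as the arm can. A call with a gripper value outside its range is refused whole. The fingers move at their own pace and stop on an object; FORCE is the grip in N (left out, the last holds). Time passes only in rows, so rows that repeat a pose let the fingers close. It gives the time, the measured TCP pose, the force and the opening at its end, in the units of the state.
- env.observe(): the state, without advancing time (a new reading comes with each control period).
- env.get_image(name): name is "side" or "top"; returns a dict with "frame" (384x512x3 uint8, red, green, blue), "mtx" (3x3 intrinsics, pixels), "distortion" ([k1, k2, p1, p2, k3] as OpenCV has them; the pictures are not rectified), "rvec" (rotation vector, rad) and "tvec" (3), from world to camera coordinates, as OpenCV has them. Camera axes: x right, y down, z forward; pixel columns grow to the right and rows downward; lengths in m; the calibration is good to about 2 mm. A picture is of the moment at which its call begins. There is no depth.
- env.close_job(): hands the job in, once; it reports no verdict.
The state is a dict: "time_s": time; "q": joint angles; "qvel": joint speeds; "joint_efforts": joint torques, N m; "position": TCP position; "tool_rot": TCP orientation; "ft_force": force on the tool from outside, world axes, zero at the start; "wrist_torque": the same for the moment, N m; "grip_width": finger opening in m.
Only numpy, scipy, OpenCV 4.12 (cv2) and the standard library are available. Lean on these libraries where they do the work, as an engineer would, in place of code of your own. Each camera call takes 0.05 s, during which the arm holds its last target.

## Working session

There is one attempt and no reset: what is moved stays moved. The work goes in short steps, Python scripts to look and compute and a shell command to move; the robot and the scene stay as the last step left them, time stands still between calls to the robot, and variables do not carry over. Pictures are saved under pics/ and viewed, and the job is handed in when it is done.

```bash
ls; mkdir -p pics; python3 - <<'E'
from rig import env
import cv2
s=env.observe(); print(s['time_s'],s['position'],s['tool_rot'],s['grip_width'],s['ft_force'])
for n in('side','top'):
    im=env.get_image(n); cv2.imwrite(f'pics/{n}0.png',im['frame'][:,:,::-1]); print(n,im['mtx'],im['distortion'],im['rvec'],im['tvec'])
E
```

```text
pics
0.0 [0.21592793 0.50550505 0.2307061 ] [[ 3.92907333e-01 -8.44301501e-04 -9.19577683e-01]
 [ 9.19576930e-01 -1.21396934e-03  3.92908126e-01]
 [-1.44807204e-03 -9.99998907e-01  2.99422726e-04]] 0.08535736250506781 [-0.35628919  0.47965042  0.15381641]
side [[495.01322994   0.         253.71633712]
 [  0.         495.01322994 185.02082558]
 [  0.           0.           1.        ]] [-0.13247934  0.          0.          0.          0.        ] [ 2.26252536 -0.29272159  0.11608383] [-0.51178267  0.18604301  1.7545482 ]
top [[440.11517342   0.         242.70890384]
 [  0.         440.11517342 192.23113259]
 [  0.           0.           1.        ]] [-0.02117926  0.          0.          0.          0.        ] [ 2.19823063 -2.18717488  0.07588141] [0.03259752 0.52037641 1.35007719]
```

View pics/side0.png

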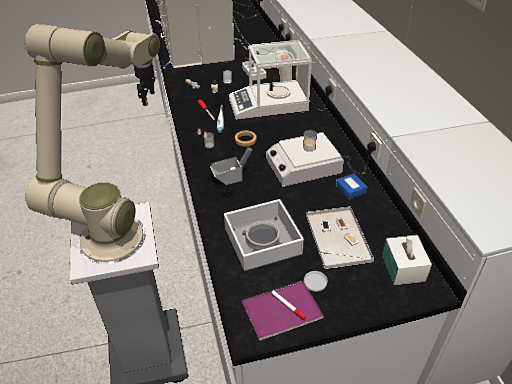

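View pics/top0.png

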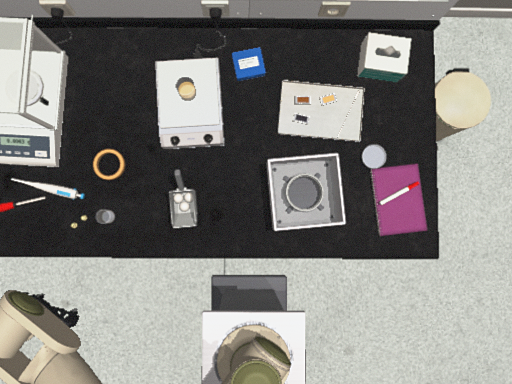

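The top view shows the cup at about (183,205), with its lip toward the robot and the handle away from it. The bay is at about (306,191), the beaker at (105,216), the tape at (108,164) and the dish at (374,156). I'll enlarge the crops next.

```bash
python3 - <<'E'
import cv2
t=cv2.imread('pics/top0.png'); s=cv2.imread('pics/side0.png')
cv2.imwrite('pics/c_cup.png',cv2.resize(t[160:240,145:225],None,fx=7,fy=7,interpolation=cv2.INTER_CUBIC))
cv2.imwrite('pics/c_bay.png',cv2.resize(t[145:240,255:355],None,fx=6,fy=6,interpolation=cv2.INTER_CUBIC))
cv2.imwrite('pics/c_side.png',cv2.resize(s[140:275,195:315],None,fx=4.4,fy=4.4,interpolation=cv2.INTER_CUBIC))
E
```

```text
(no output)
```

View pics/c_cup.png

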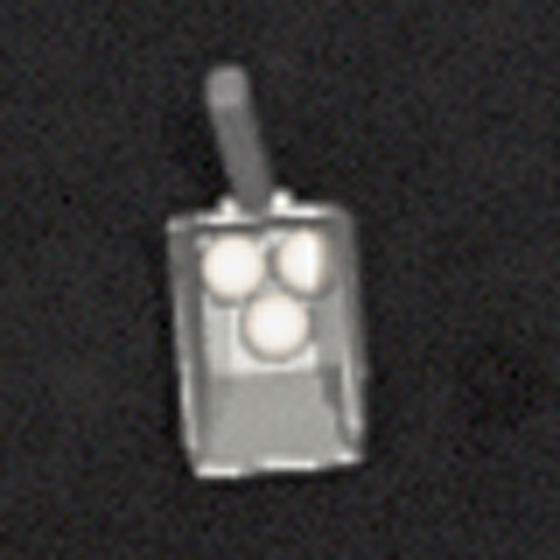

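View pics/c_bay.png

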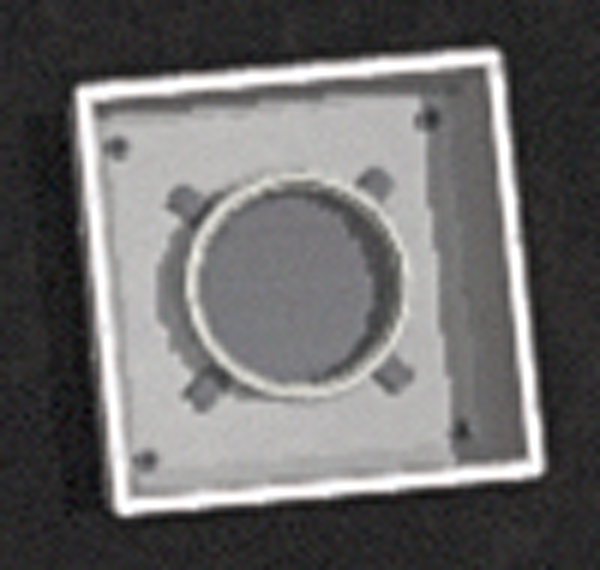

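View pics/c_side.png

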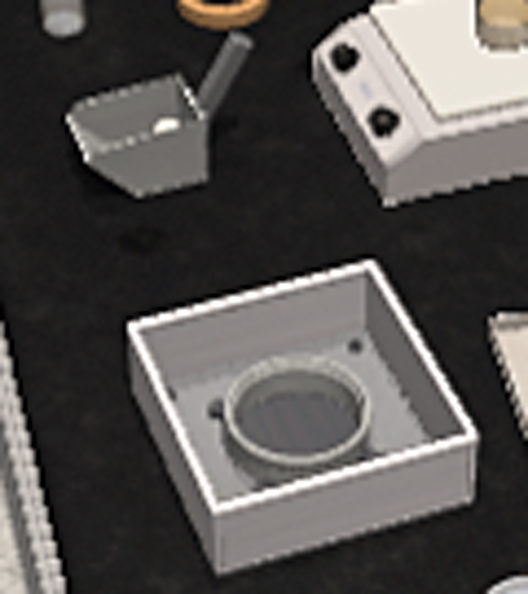

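```bash
cat > h.py <<'E'
import numpy as np,cv2
from scipy.optimize import least_squares
from scipy.spatial.transform import Rotation as R
from rig import env
def cam(n):
    im=env.get_image(n); return im
def proj(P,im):
    return cv2.projectPoints(np.float64(P).reshape(-1,1,3),np.float64(im['rvec']),np.float64(im['tvec']),np.float64(im['mtx']),np.float64(im['distortion']))[0].reshape(-1,2)
def topx(uv,im,z):
    u=cv2.undistortPoints(np.float64(uv).reshape(-1,1,2),np.float64(im['mtx']),np.float64(im['distortion'])).reshape(-1,2)
    Rm=cv2.Rodrigues(np.float64(im['rvec']))[0]; C=-Rm.T@np.float64(im['tvec'])
    d=np.c_[u,np.ones(len(u))]@Rm
    return C+d*((z-C[2])/d[:,2])[:,None]
E
python3 - <<'E'
from h import *
t=cam('top'); s=cam('side')
def up(p,f,x0,y0): return (np.array(p,float)+.5)/f-.5+[x0,y0]
bt=up([(76,86),(502,48),(544,472),(118,516)],6,255,145)
bs=up([(130,325),(372,264),(477,436),(217,512)],4.4,195,140)
for n,uv,im in(('t',bt,t),('s',bs,s)):
    P=topx(uv,im,.075); print(n,P.round(4).tolist(),P.mean(0), np.linalg.norm(P-np.roll(P,1,0),axis=1))
    e=P[1]-P[0]; print('ang',np.degrees(np.arctan2(e[1],e[0])))
# jar rim center
print(topx(up([(297,285)],6,255,145),t,.042), topx(up([(298,410)],4.4,195,140),s,.042))
ct=up([(168,218),(350,208),(362,460),(192,474),(228,84)],7,145,160)
g=np.array([-68.5,0,96.3]);ax=np.array([-.5,0,.866])
L=np.array([[-33,-36,70],[-33,36,70],[73.8,36,50.8],[73.8,-36,50.8],g+30*ax])/1000
def W(p,L): return L@R.from_euler('z',p[2]).as_matrix().T+[p[0],p[1],0]
f=least_squares(lambda p:(proj(W(p,L),t)-ct).ravel(),[.45,.15,np.pi])
print('cup top',f.x,np.degrees(f.x[2]),f.fun.reshape(-1,2).round(2).tolist())
cs=up([(180,77),(68,117),(88,155),(209,118),(240,40),(140,195),(208,182)],4.4,195,140)
L2=np.array([[-33,-36,70],[73.8,-36,50.8],[73.8,36,50.8],[-33,36,70],g+30*ax,[32,36,0],[-33,36,0]])/1000
f2=least_squares(lambda p:(proj(W(p,L2),s)-cs).ravel(),f.x); print('cup side',f2.x,f2.fun.reshape(-1,2).round(2).tolist())
f3=least_squares(lambda p:np.r_[(proj(W(p,L2),s)-cs).ravel(),(proj(W(p,L),t)-ct).ravel()],f.x); print('both',f3.x,np.degrees(f3.x[2]),'grip',W(f3.x,g[None]/1000),'lip',W(f3.x,np.array([[.0738,0,.0508]])))
for nm,uv,z in(('beaker',(105,216),.03),('tape',(108,164),.01),('dish',(374,156),.01)): print(nm,topx([uv],t,z))
E
```

```text
t [[0.6166, -0.0372, 0.075], [0.637, -0.25, 0.075], [0.4259, -0.269, 0.075], [0.4034, -0.0582, 0.075]] [ 0.52072963 -0.15359624  0.075     ] [0.21422093 0.21377035 0.21191702 0.21195697]
ang -84.51767880915966
s [[0.4061, -0.0642, 0.075], [0.6124, -0.0455, 0.075], [0.6337, -0.251, 0.075], [0.427, -0.2733, 0.075]] [ 0.51980954 -0.15848793  0.075     ] [0.21017677 0.20709397 0.20652898 0.20788149]
ang 5.155790126159859
[[ 0.52002048 -0.15179307  0.042     ]] [[ 0.5189793  -0.15865778  0.042     ]]
cup top [0.48879133 0.21649614 3.21714546] 184.32885710533205 [[0.57, 0.41], [-1.33, 0.15], [-0.1, -0.11], [0.3, -0.42], [0.54, -0.03]]
cup side [0.48920033 0.21530255 3.21715185] [[0.12, -0.78], [0.24, -0.56], [0.44, 1.61], [-1.06, 0.38], [0.98, -0.39], [-0.42, 0.1], [-0.31, -0.48]]
both [0.48901007 0.21619423 3.21752196] 184.35042902059902 grip [[0.55731271 0.22139039 0.0963    ]] lip [[0.41542271 0.21059602 0.0508    ]]
beaker [[0.44418437 0.45672448 0.03      ]]
tape [[0.60694904 0.45741115 0.01      ]]
dish [[ 0.63702193 -0.37749741  0.01      ]]
```

```bash
python3 - <<'E'
from h import *
t=cam('top'); s=cam('side')
for nm,uv,im in (('plate top',[(160,138),(220,137),(157,60),(218,60)],t),('beaker on plate',[(187,90)],t),('plate side near-left top edge / bottom',[(268,157),(281,184)],s)):
    for z in (0,.05,.08,.12): print(nm,z,topx(uv,im,z)[:,:2].round(3).tolist())
E
python3 - <<'E'
import cv2
s=cv2.imread('pics/side0.png')
cv2.imwrite('pics/c_hp.png',cv2.resize(s[115:200,205:355],None,fx=5,fy=5,interpolation=cv2.INTER_CUBIC))
E
```

```text
plate top 0 [[0.692, 0.298], [0.696, 0.108], [0.945, 0.312], [0.946, 0.116]]
plate top 0.05 [[0.683, 0.289], [0.687, 0.106], [0.926, 0.302], [0.927, 0.114]]
plate top 0.08 [[0.677, 0.283], [0.681, 0.104], [0.915, 0.296], [0.916, 0.112]]
plate top 0.12 [[0.669, 0.276], [0.673, 0.102], [0.9, 0.289], [0.901, 0.11]]
beaker on plate 0 [[0.847, 0.214]]
beaker on plate 0.05 [[0.832, 0.208]]
beaker on plate 0.08 [[0.823, 0.205]]
beaker on plate 0.12 [[0.811, 0.2]]
plate side near-left top edge / bottom 0 [[0.669, 0.303], [0.671, 0.12]]
plate side near-left top edge / bottom 0.05 [[0.651, 0.24], [0.653, 0.064]]
plate side near-left top edge / bottom 0.08 [[0.64, 0.202], [0.642, 0.03]]
plate side near-left top edge / bottom 0.12 [[0.626, 0.152], [0.628, -0.015]]
```

View pics/c_hp.png

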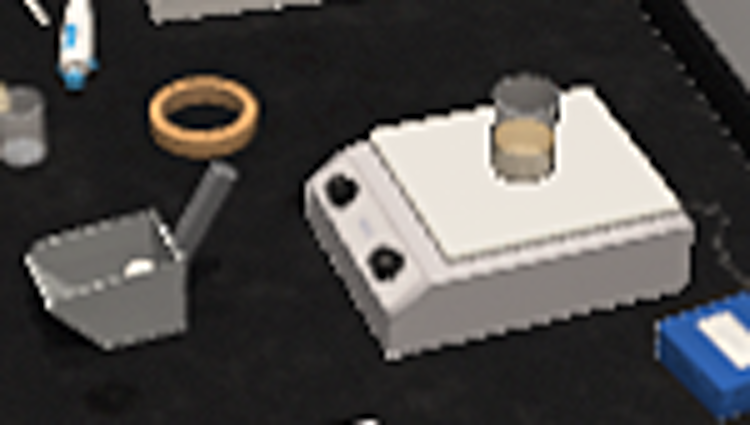

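```bash
cat >> h.py <<'E'
def toolR(yawcup,alpha):
    # tool x = cup y, tool y = pointing; alpha deg from down toward cup x
    c=R.from_euler('z',yawcup,degrees=True).as_matrix(); a=np.radians(alpha)
    x=c@[0,1,0]; y=c@[np.sin(a),0,-np.cos(a)]
    return np.c_[x,y,np.cross(x,y)]
def rel(p,Rt,s=None):
    s=s or env.observe(); Rc=np.array(s['tool_rot'])
    return ((np.array(p)-s['position'])*100).round(2), np.degrees((R.from_matrix(Rt)*R.from_matrix(Rc).inv()).as_rotvec()).round(2)
E
python3 - <<'E'
from h import *
Rt=toolR(184.35,27); grip=np.array([.5573,.2214,.0963]); T=grip+.019*Rt[:,1]
pre=T-.09*Rt[:,1]
print('T',T,'pre',pre); print(rel(pre,Rt)); print('adv',9*Rt[:,1])
E
```

```text
T [0.54869903 0.22074574 0.07937088] pre [0.58944047 0.22384486 0.15956146]
(array([ 37.34, -28.18,  -7.16]), array([ -36.3 ,    5.97, -148.8 ]))
adv [-4.0741443  -0.30991215 -8.01905872]
```

```bash
python3 -m inch '[[[1,6,-4,4,-4,1,-10],[1,12,-9,4,-8,1.5,-30],[1,18,-14,4,-13,2.5,-50],[1,24,-19,4,-17,3,-70],[1,29,-23,3,-22,4,-90],[1,33,-26,2,-27,5,-110],[1,36,-28,0,-32,5.5,-130],[1,37.34,-28.18,-2,-36.3,5.97,-148.8],[1,37.34,-28.18,-2,-36.3,5.97,-148.8],[1,37.34,-28.18,-2,-36.3,5.97,-148.8],[1,37.34,-28.18,-2,-36.3,5.97,-148.8],[1,37.34,-28.18,-2,-36.3,5.97,-148.8],[1,37.34,-28.18,-2,-36.3,5.97,-148.8],[1,37.34,-28.18,-2,-36.3,5.97,-148.8],[1,37.34,-28.18,-2,-36.3,5.97,-148.8],[1,37.34,-28.18,-2,-36.3,5.97,-148.8],[1,37.34,-28.18,-2,-36.3,5.97,-148.8]]]' 110
python3 - <<'E'
from h import *
Rt=toolR(184.35,27); grip=np.array([.5573,.2214,.0963]); T=grip+.019*Rt[:,1]
pre=T-.09*Rt[:,1]
s=env.observe();print(s['time_s'],np.round(s['q'],1));print(rel(pre,Rt),rel(T,Rt))
for n in('side','top'): cv2.imwrite(f'pics/{n}1.png',cam(n)['frame'][:,:,::-1])
E
```

```text
time_s: 2.42
position: [0.5895, 0.2241, 0.2113]
tool_rot: [[0.077, -0.453, 0.888], [-0.997, -0.035, 0.069], [0.0, -0.891, -0.454]]
ft_force: [-0.5, -0.2, -0.1]
grip_width: 0.0855
2.425 [  9.2  44.4  40.7   2.5 121.7  95.6]
(array([-0.  , -0.02, -5.17]), array([ 0.01, -0.01, -0.09])) (array([ -4.08,  -0.33, -13.19]), array([ 0.01, -0.01, -0.09]))
```

```bash
python3 - <<'E'
import cv2,numpy as np
t=cv2.imread('pics/top1.png')[130:250,120:260]; s=cv2.imread('pics/side1.png')[100:220,180:320]
cv2.imwrite('pics/c1.png',np.hstack([cv2.resize(t,(466,400)),cv2.resize(s,(466,400))])[:, :932][:, ::1] if 0 else np.hstack([cv2.resize(t,(400,343)),cv2.resize(s,(400,343))]))
E
```

```text
(no output)
```

View pics/c1.png

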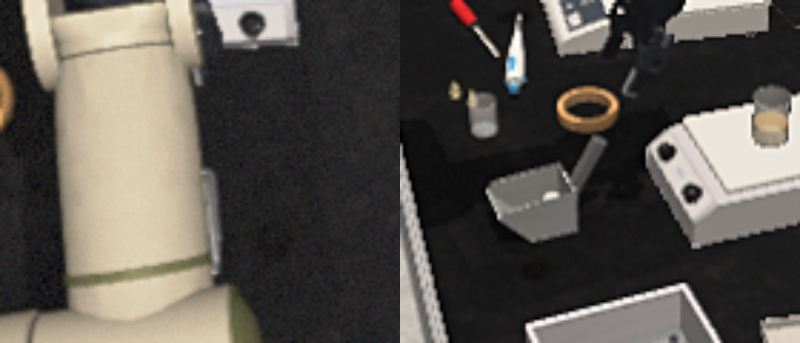

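The fingers are poised above the handle bar. In the crop they are around (650,60) and the bar end is at (600,140). Next I advance along the bar and grip.

```bash
python3 -m inch '[[[1,0,0,-3,0,0,0],[1,0,0,-5.2,0,0,0],[1,-0.7,0,-6.6,0,0,0],[1,-1.6,-0.1,-8.4,0,0,0],[1,-2.6,-0.2,-10.3,0,0,0],[1,-3.5,-0.3,-12,0,0,0],[1,-4.1,-0.3,-13.2,0,0,0],[1,-4.1,-0.3,-13.2,0,0,0],[-1,-4.1,-0.3,-13.2,0,0,0],[-1,-4.1,-0.3,-13.2,0,0,0],[-1,-4.1,-0.3,-13.2,0,0,0],[-1,-4.1,-0.3,-13.2,0,0,0],[-1,-4.1,-0.3,-13.2,0,0,0],[-1,-4.1,-0.3,-13.2,0,0,0],[-1,-4.1,-0.3,-13.2,0,0,0],[-1,-4.1,-0.3,-13.2,0,0,0]]]' 110
python3 - <<'E'
from h import *
s=env.observe();print(s['time_s'],np.round(s['q'],1),s['grip_width'],s['ft_force'],s['wrist_torque'],s['position'])
cv2.imwrite('pics/s2.png',cv2.resize(cam('side')['frame'][100:220,180:320,::-1],None,fx=5,fy=5,interpolation=2))
E
```

```text
time_s: 4.53
position: [0.5486, 0.2211, 0.0796]
tool_rot: [[0.076, -0.452, 0.889], [-0.997, -0.035, 0.068], [0.0, -0.891, -0.454]]
ft_force: [0.4, 0.9, 5.2]
grip_width: 0.0146
4.525 [  9.5  45.8  60.2   2.3 100.9  95. ] 0.014620441140134919 [0.4312509  0.89777861 5.17726209] [ 0.27484257  0.19122305 -0.12676567] [0.54861588 0.22107894 0.07963845]
```

View pics/s2.png

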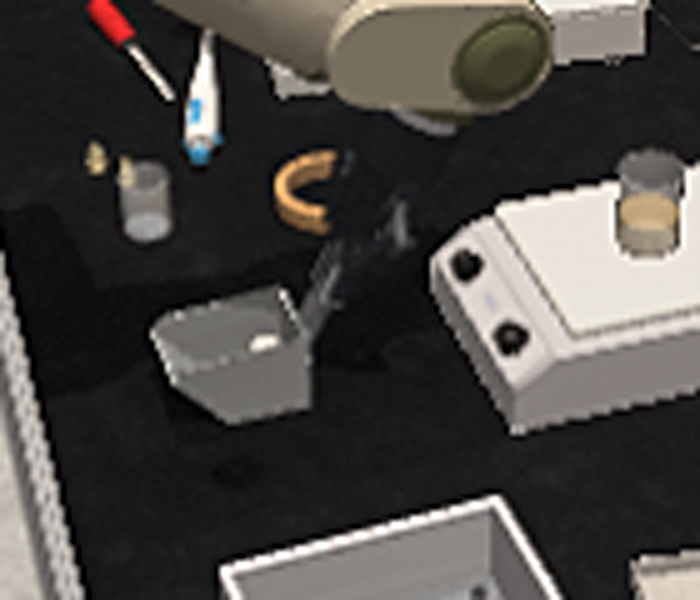

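The fingers closed on the bar at 14.6 mm, and the cup still stands flat with its balls. Lifting now.

```bash
python3 -m inch '[[[-1,0,0,0.3,0,0,0],[-1,0,0,1,0,0,0],[-1,0,0,2,0,0,0],[-1,0,0,3.2,0,0,0],[-1,0,0,4.6,0,0,0],[-1,0,0,6,0,0,0],[-1,0,0,7.4,0,0,0],[-1,0,0,8.6,0,0,0],[-1,0,0,9.5,0,0,0],[-1,0,0,10,0,0,0],[-1,0,0,10,0,0,0]]]' 
python3 - <<'E'
from h import *
s=env.observe();print(s['time_s'],np.round(s['q'],1),s['grip_width'],s['ft_force'],s['wrist_torque'],s['position'])
cv2.imwrite('pics/s3.png',cv2.resize(cam('side')['frame'][90:210,180:320,::-1],None,fx=5,fy=5,interpolation=2))
E
```

```text
time_s: 5.95
position: [0.5485, 0.2209, 0.1794]
tool_rot: [[0.076, -0.453, 0.888], [-0.997, -0.035, 0.068], [0.0, -0.891, -0.454]]
ft_force: [0.2, -0.2, -3.9]
grip_width: 0.0149
5.95 [  9.5  40.8  53.2   2.5 112.8  95.5] 0.014851686159832555 [ 0.20763345 -0.20570246 -3.85350166] [ 0.07342787 -0.6001107  -0.03082538] [0.5485374  0.22092195 0.17942142]
```

View pics/s3.png

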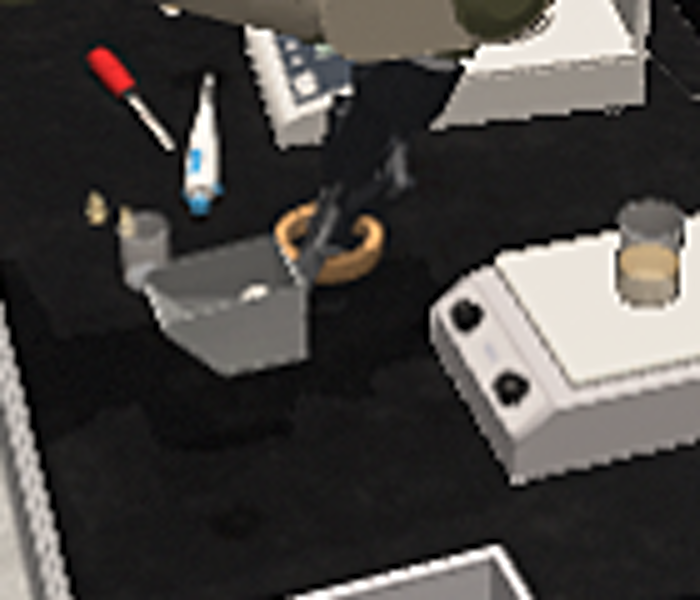

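```bash
python3 - <<'E'
from h import *
s=cam('side')
cs=(np.array([(273,237),(143,280),(175,318),(305,282),(228,376),(307,357)])+.5)/5-.5+[180,90]
L2=np.array([[-33,-36,70],[73.8,-36,50.8],[73.8,36,50.8],[-33,36,70],[32,36,0],[-33,36,0]])/1000
g=np.array([-.0685,0,.0963])
def W(p): 
    Rm=(R.from_euler('z',184.35,degrees=True)*R.from_euler('y',p[0],degrees=True)).as_matrix()
    return (L2-g)@Rm.T+np.array([.5573,.2212,.1963])+[p[1],p[2],p[3]]
f=least_squares(lambda p:np.r_[(proj(W(p),s)-cs).ravel(),np.array(p[1:])/.003],[0,0,0,0]); print(f.x,f.fun.round(2))
E
```

```text
[-1.23013769e+00  1.81740098e-03 -7.54731605e-04 -8.07929845e-04] [ 0.77 -1.14  0.45 -0.7  -1.09  2.28 -0.06  0.11 -0.59 -0.77 -0.28 -0.19
  0.61 -0.25 -0.27]
```

The cup is level to about a degree and has not slipped. Next I plan the carry and pour poses.

```bash
cat >> h.py <<'E'
BAY=np.array([.520,-.156,0]); BY=5.3
_c=np.eye(4); _c[:3,:3]=R.from_euler('z',184.35,degrees=True).as_matrix(); _c[:3,3]=[.489,.2162,0]
_t=np.eye(4); _t[:3,:3]=toolR(184.35,27); _t[:3,3]=[.5486,.2211,.0796]
T2C=np.linalg.inv(_t)@_c      # tool->cup
LIP=np.array([.0738,0,.0508])
def pose(lip,th,yaw=275.3,world=False):
    """lip in bay frame -> TCP pos, R"""
    Rb=R.from_euler('z',BY,degrees=True).as_matrix()
    lw=np.array(lip) if world else BAY+Rb@np.array(lip)
    C=np.eye(4); C[:3,:3]=(R.from_euler('z',yaw,degrees=True)*R.from_euler('y',th,degrees=True)).as_matrix()
    C[:3,3]=lw-C[:3,:3]@LIP
    T=C@np.linalg.inv(T2C); return T[:3,3],T[:3,:3]
def cupnow(s=None):
    s=s or env.observe(); T=np.eye(4); T[:3,:3]=s['tool_rot']; T[:3,3]=s['position']
    C=T@T2C; Rb=R.from_euler('z',BY,degrees=True).as_matrix()
    lip=(C@np.r_[LIP,1])[:3]; cor=(C@[.032,0,-.001,1])[:3]
    return dict(origin=C[:3,3].round(4),lip_bay=(Rb.T@(lip-BAY)).round(4),corner_bay=(Rb.T@(cor-BAY)).round(4),zdeg=np.degrees(np.arccos(C[2,2])).round(2))
E
python3 - <<'E'
from h import *
print(cupnow())
for n,l,th in (('B',(0,.02,.18),0),('B2',(0,.0,.15),20),('C',(0,0,.13),42),('D',(0,0,.069),42),('E',(0,.01,.066),50),('F',(0,.02,.063),58),('G',(0,.025,.062),72)):
    p,Rt=pose(l,th); print(n,p.round(4),*rel(p,Rt))
E
```

```text
{'origin': array([0.4887, 0.216 , 0.0994]), 'lip_bay': array([-0.0706,  0.3745,  0.1502]), 'corner_bay': array([-0.0288,  0.3738,  0.0984]), 'zdeg': np.float64(0.06)}
B [ 0.5054 -0.0031  0.2088] [ -4.29 -22.4    2.99] [ 7.000e-02 -2.000e-02  9.094e+01]
B2 [ 0.5089 -0.0408  0.2228] [ -3.94 -26.18   4.38] [ 17.06 -14.36  89.93]
C [ 0.5122 -0.0764  0.2408] [ -3.61 -29.73   6.19] [ 35.64 -30.05  86.46]
D [ 0.5122 -0.0764  0.1798] [ -3.61 -29.73   0.09] [ 35.64 -30.05  86.46]
E [ 0.5128 -0.0825  0.1869] [ -3.55 -30.35   0.79] [ 42.34 -35.71  84.58]
F [ 0.5135 -0.0899  0.1916] [ -3.49 -31.09   1.26] [ 49.   -41.33  82.36]
G [ 0.516  -0.1173  0.198 ] [ -3.23 -33.82   1.9 ] [ 60.53 -51.07  77.64]
```

```bash
python3 -m inch '[[[-1,0,0,0.5,0,0,1],[-1,-0.2,-0.5,1.2,0,0,4],[-1,-0.4,-1.4,2,0,0,8],[-1,-0.7,-2.7,2.6,0,0,13],[-1,-1,-4.2,3,0,0,19],[-1,-1.3,-5.9,3,0,0,25],[-1,-1.6,-7.6,3,0,0,32],[-1,-2,-9.4,3,0,0,39],[-1,-2.3,-11.2,3,0,0,46],[-1,-2.6,-13,3,0,0,53],[-1,-3,-14.8,3,0,0,60],[-1,-3.3,-16.6,3,0,0,67],[-1,-3.6,-18.2,3,0,0,74],[-1,-3.9,-19.7,3,0,0,80],[-1,-4.1,-21,3,0,0,85],[-1,-4.2,-21.8,3,0,0,88.5],[-1,-4.3,-22.3,3,0,0,90.5],[-1,-4.3,-22.4,3,0,0,90.9],[-1,-4.3,-22.4,3,0,0,90.9]]]' 
python3 - <<'E'
from h import *
s=env.observe();print(np.round(s['q'],1),s['grip_width'],cupnow())
for n in('side','top'): cv2.imwrite(f'pics/{n}4.png',cv2.resize(cam(n)['frame'][90:300,160:440,::-1],None,fx=2.8,fy=2.8,interpolation=2))
for n,l,th in (('B2',(0,.0,.15),20),('C',(0,0,.13),42),('D',(0,0,.069),42)):
    p,Rt=pose(l,th); print(n,p.round(4),*rel(p,Rt))
E
```

```text
time_s: 8.43
position: [0.5055, -0.0029, 0.2093]
tool_rot: [[0.996, 0.042, -0.081], [0.091, -0.452, 0.887], [0.0, -0.891, -0.454]]
ft_force: [0.3, 0.2, -3.3]
grip_width: 0.0146
[ -0.5  20.1  85.8 -28.1  73.2   2.4] 0.014621909440978392 {'origin': array([ 0.5114, -0.0624,  0.1297]), 'lip_bay': array([-0.    ,  0.0202,  0.1805]), 'corner_bay': array([0.    , 0.062 , 0.1287]), 'zdeg': np.float64(0.02)}
B2 [ 0.5089 -0.0408  0.2228] [ 0.33 -3.8   1.35] [19.91  1.85  0.05]
C [ 0.5122 -0.0764  0.2408] [ 0.66 -7.36  3.16] [41.82  3.87  0.05]
D [ 0.5122 -0.0764  0.1798] [ 0.66 -7.36 -2.94] [41.82  3.87  0.05]
```

View pics/side4.png

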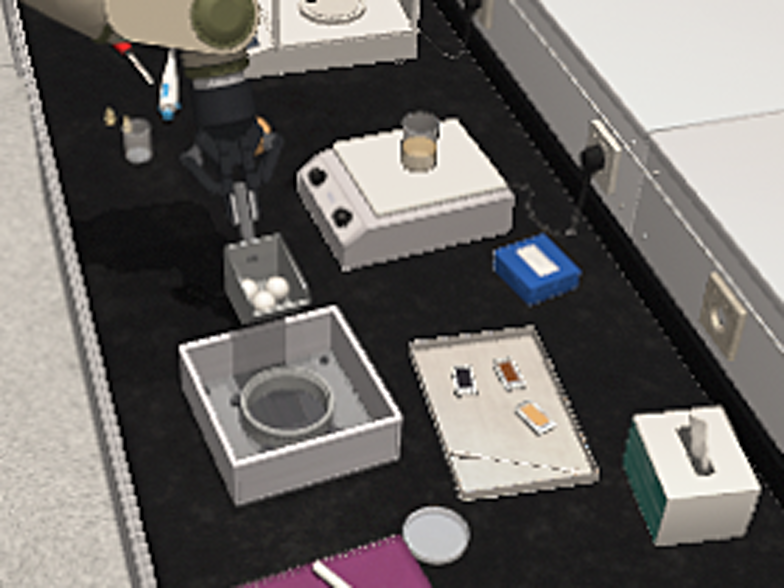

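View pics/top4.png

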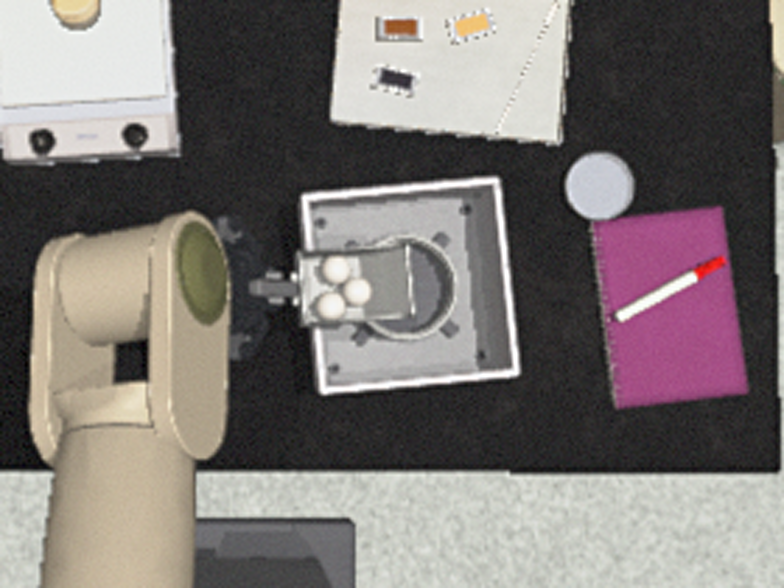

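All three balls are in the cup, at crop (337,268), (357,292) and (330,305). The lip edge at (408,280) is aligned over the jar. Next I tip to 42° above the bay and then lower.

```bash
python3 -m inch '[[[-1,0,-0.2,0.1,1,0.1,0],[-1,0.1,-0.6,0.2,3.5,0.3,0],[-1,0.1,-1.3,0.5,7,0.6,0],[-1,0.2,-2.1,0.7,11,1,0],[-1,0.3,-2.9,1,15,1.4,0],[-1,0.3,-3.6,1.3,19,1.8,0],[-1,0.4,-4.3,1.6,23,2.1,0],[-1,0.4,-5,1.9,27,2.5,0],[-1,0.5,-5.7,2.3,31,2.9,0],[-1,0.6,-6.4,2.7,35,3.2,0],[-1,0.6,-6.9,2.9,38.5,3.6,0],[-1,0.7,-7.3,3.1,41,3.8,0],[-1,0.7,-7.4,3.2,41.8,3.9,0],[-1,0.7,-7.4,3.2,41.8,3.9,0]]]' 
python3 - <<'E'
from h import *
s=env.observe();print(np.round(s['q'],1),s['grip_width'],cupnow())
for n in('side','top'): cv2.imwrite(f'pics/{n}5.png',cv2.resize(cam(n)['frame'][110:270,180:370,::-1],None,fx=3.5,fy=3.5,interpolation=2))
for n,l,th in (('D',(0,0,.069),42),('E',(0,.01,.066),50)):
    p,Rt=pose(l,th); print(n,p.round(4),*rel(p,Rt))
E
```

```text
time_s: 10.28
position: [0.5125, -0.0771, 0.2413]
tool_rot: [[0.996, -0.024, -0.089], [0.092, 0.257, 0.962], [-0.001, -0.966, 0.258]]
ft_force: [0.2, -0.4, -3.1]
grip_width: 0.0147
[-28.   20.6  76.1  12.4  91.7 -33.8] 0.014706898349869916 {'origin': array([ 0.512 , -0.0683,  0.1421]), 'lip_bay': array([ 1.000e-04, -8.000e-04,  1.306e-01]), 'corner_bay': array([1.00e-04, 6.49e-02, 1.20e-01]), 'zdeg': np.float64(41.95)}
D [ 0.5122 -0.0764  0.1798] [-0.02  0.03 -6.15] [ 0.05 -0.03  0.  ]
E [ 0.5128 -0.0825  0.1869] [ 0.04 -0.59 -5.45] [ 8.02  0.71 -0.  ]
```

View pics/side5.png

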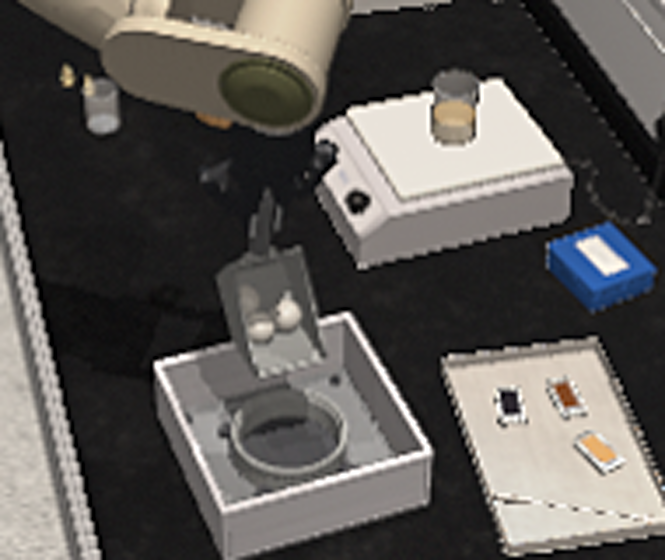

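View pics/top5.png

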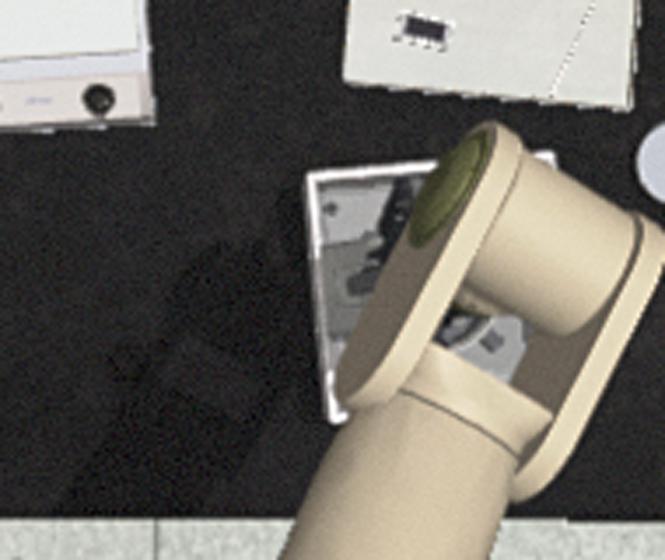

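The balls stay near the back of the cup and the lip is over the jar. Lowering the lip below the wall top.

```bash
python3 -m inch '[[[-1,0,0,-0.3,0,0,0],[-1,0,0,-1,0,0,0],[-1,0,0,-1.9,0,0,0],[-1,0,0,-2.8,0,0,0],[-1,0,0,-3.7,0,0,0],[-1,0,0,-4.6,0,0,0],[-1,0,0,-5.4,0,0,0],[-1,0,0,-6,0,0,0],[-1,0,0,-6.2,0,0,0],[-1,0,0,-6.2,0,0,0],[-1,0,0,-6.2,0,0,0]]]' 
python3 - <<'E'
from h import *
s=env.observe();c=cupnow();print(np.round(s['q'],1),s['grip_width'],c)
im=cam('side');cv2.imwrite('pics/side6.png',cv2.resize(im['frame'][160:270,210:310,::-1],None,fx=5.4,fy=5.4,interpolation=2))
T=np.eye(4); T[:3,:3]=s['tool_rot']; T[:3,3]=s['position'];C=T@T2C
q=np.array([[.0738,-.034,.0508,1],[.0738,.034,.0508,1],[-.033,-.036,.07,1],[-.033,.036,.07,1]])@C.T
print(((proj(q[:,:3],im)-[210,160]+.5)*5.4-.5).round(0).tolist())
for n,l,th in (('E',(0,.008,.067),50),('F',(0,.016,.065),58),('G',(0,.02,.065),66),('H',(0,.025,.065),76)):
    p,Rt=pose(l,th); print(n,p.round(4),*rel(p,Rt))
E
```

```text
time_s: 11.75
position: [0.5126, -0.0771, 0.1796]
tool_rot: [[0.996, -0.024, -0.089], [0.092, 0.257, 0.962], [-0.0, -0.966, 0.258]]
ft_force: [0.7, 0.1, -2.4]
grip_width: 0.0146
[-28.1  23.6  82.   12.6  82.9 -35.8] 0.014634991189094882 {'origin': array([ 0.5122, -0.0684,  0.0804]), 'lip_bay': array([ 0.0002, -0.0008,  0.0688]), 'corner_bay': array([0.0003, 0.0649, 0.0583]), 'zdeg': np.float64(41.96)}
[[235.0, 377.0], [336.0, 350.0], [195.0, 210.0], [302.0, 183.0]]
E [ 0.513  -0.0845  0.1879] [ 0.04 -0.74  0.83] [8.01 0.74 0.03]
F [ 0.5139 -0.0939  0.1936] [ 0.13 -1.68  1.4 ] [15.98  1.48  0.03]
G [ 0.5152 -0.1082  0.1988] [ 0.26 -3.11  1.92] [23.94  2.22  0.03]
H [ 0.5169 -0.1268  0.2016] [ 0.43 -4.97  2.2 ] [3.39e+01 3.14e+00 3.00e-02]
```

View pics/side6.png

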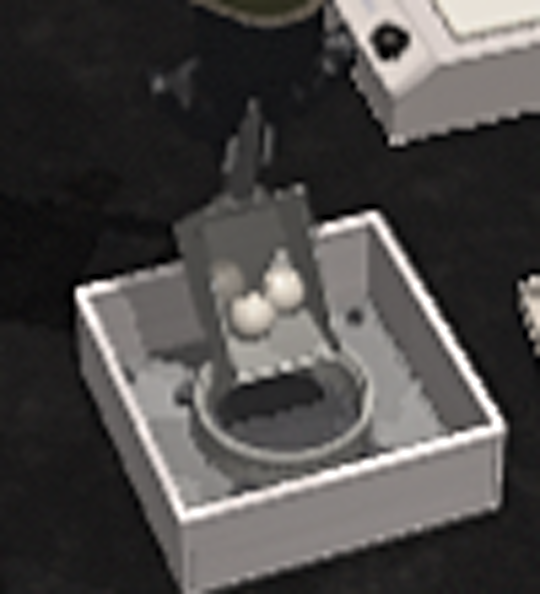

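The lip edge appears at (235,377)–(335,352), which matches the prediction of (235,377)–(336,350). It is inside the guard with all three balls in the cup. Next I dip a little deeper for margin, then tip on.

```bash
python3 -m inch '[[[-1,0,0,-0.3,0,0,0],[-1,0,0,-0.4,0,0,0],[-1,0,0,-0.4,0,0,0],[-1,0,-0.2,0,2,0.2,0],[-1,0,-0.4,0.3,4,0.4,0],[-1,0,-0.6,0.6,6,0.6,0],[-1,0,-0.7,0.8,8,0.7,0],[-1,0.1,-1,1,10,0.9,0],[-1,0.1,-1.2,1.1,12,1.1,0],[-1,0.1,-1.4,1.2,14,1.3,0],[-1,0.1,-1.7,1.4,16,1.5,0],[-1,0.2,-2,1.5,18,1.7,0],[-1,0.2,-2.4,1.7,20,1.9,0],[-1,0.2,-2.7,1.8,22,2,0],[-1,0.3,-3.1,1.9,24,2.2,0],[-1,0.3,-3.1,1.9,24,2.2,0],[-1,0.3,-3.1,1.9,24,2.2,0]]]' 
python3 - <<'E'
from h import *
s=env.observe();c=cupnow();print(np.round(s['q'],1),s['grip_width'],c)
im=cam('side');cv2.imwrite('pics/side7.png',cv2.resize(im['frame'][160:270,210:310,::-1],None,fx=5.4,fy=5.4,interpolation=2))
p,Rt=pose((0,.025,.065),76);print(rel(p,Rt))
E
```

```text
time_s: 13.92
position: [0.5155, -0.108, 0.1984]
tool_rot: [[0.996, -0.058, -0.071], [0.092, 0.627, 0.773], [-0.0, -0.776, 0.63]]
ft_force: [0.4, 0.4, -1.7]
grip_width: 0.0144
[-38.3  30.6  75.1  27.8 102.  -44.5] 0.014355637087174695 {'origin': array([ 0.5114, -0.0597,  0.1114]), 'lip_bay': array([0.0003, 0.0204, 0.0646]), 'corner_bay': array([0.0003, 0.0847, 0.0817]), 'zdeg': np.float64(66.06)}
(array([ 0.14, -1.9 ,  0.32]), array([9.9 , 0.91, 0.01]))
```

View pics/side7.png

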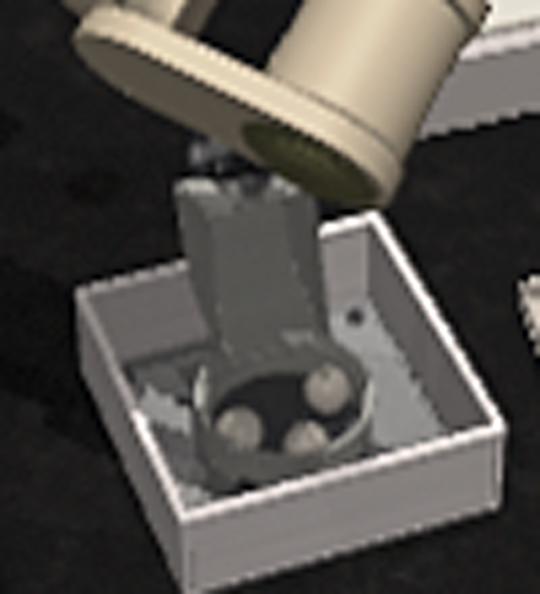

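All three balls lie in the jar, at (325,388), (305,437) and (240,428). The cup is empty. Raising it straight up, then bringing it back upright.

```bash
python3 -m inch '[[[-1,0,0,0.4,0,0,0],[-1,0,0,1.2,0,0,0],[-1,0,0,2.4,0,0,0],[-1,0,0,3.8,0,0,0],[-1,0,0,5.2,0,0,0],[-1,0,0,6.6,0,0,0],[-1,0,0,8,0,0,0],[-1,0,0,9,0,0,0],[-1,0,0,9.5,0,0,0],[-1,0,0,9.5,0,0,0]]]' 
python3 - <<'E'
from h import *
s=env.observe();print(np.round(s['q'],1),cupnow())
Rz=R.from_euler('z',275.3,degrees=True).as_matrix()
for z in (.1,.0):
    lw=np.array([.505,.12,z])+Rz@LIP
    p,Rt=pose(lw,0,world=True); print(p,rel(p,Rt))
E
```

```text
time_s: 15.22
position: [0.5155, -0.1081, 0.2934]
tool_rot: [[0.996, -0.058, -0.071], [0.092, 0.628, 0.773], [-0.0, -0.776, 0.63]]
ft_force: [0.1, -0.3, -2.3]
grip_width: 0.0149
[-38.3  26.2  66.3  29.9 113.6 -37.9] {'origin': array([ 0.5114, -0.0597,  0.2064]), 'lip_bay': array([0.0003, 0.0203, 0.1596]), 'corner_bay': array([0.0003, 0.0846, 0.1768]), 'zdeg': np.float64(66.07)}
[0.49911251 0.17951057 0.1796    ] (array([ -1.64,  28.76, -11.38]), array([-6.578e+01, -6.100e+00,  3.000e-02]))
[0.49911251 0.17951057 0.0796    ] (array([ -1.64,  28.76, -21.38]), array([-6.578e+01, -6.100e+00,  3.000e-02]))
```

```bash
python3 -m inch '[[[-1,0,0.5,0,-1,-0.1,0],[-1,-0.1,1.5,0,-4,-0.4,0],[-1,-0.2,3,0,-8,-0.7,0],[-1,-0.3,4.7,0,-12,-1.1,0],[-1,-0.4,6.5,-0.5,-16,-1.5,0],[-1,-0.5,8.4,-1,-20.5,-1.9,0],[-1,-0.6,10.3,-1.8,-25,-2.3,0],[-1,-0.7,12.3,-2.8,-29.5,-2.7,0],[-1,-0.8,14.3,-3.8,-34,-3.2,0],[-1,-0.9,16.4,-4.9,-38.5,-3.6,0],[-1,-1,18.5,-6,-43,-4,0],[-1,-1.2,20.6,-7.1,-47.5,-4.4,0],[-1,-1.3,22.7,-8.2,-52,-4.8,0],[-1,-1.4,24.7,-9.3,-56.5,-5.2,0],[-1,-1.5,26.5,-10.3,-60.5,-5.6,0],[-1,-1.6,28,-11,-64,-5.9,0],[-1,-1.6,28.8,-11.4,-65.8,-6.1,0],[-1,-1.6,28.8,-11.4,-65.8,-6.1,0],[-1,-1.6,28.8,-11.4,-65.8,-6.1,0]]]' 
python3 - <<'E'
from h import *
s=env.observe();print(np.round(s['q'],1),cupnow(),s['grip_width'])
for n,a in(('side',(120,280,190,350)),('top',(110,260,170,360))): cv2.imwrite(f'pics/{n}8.png',cv2.resize(cam(n)['frame'][a[0]:a[1],a[2]:a[3],::-1],None,fx=3.7,fy=3.7,interpolation=2))
E
```

```text
time_s: 17.6
position: [0.4997, 0.1794, 0.1797]
tool_rot: [[0.996, 0.042, -0.081], [0.091, -0.451, 0.888], [0.001, -0.891, -0.453]]
ft_force: [-0.0, -0.2, -1.7]
grip_width: 0.0152
[ 19.3  27.8  78.3 -26.4  81.9  19.7] {'origin': array([0.5055, 0.12  , 0.1001]), 'lip_bay': array([0.011 , 0.2023, 0.1508]), 'corner_bay': array([0.0111, 0.2441, 0.0991]), 'zdeg': np.float64(0.06)} 0.01519255459825726
```

View pics/side8.png

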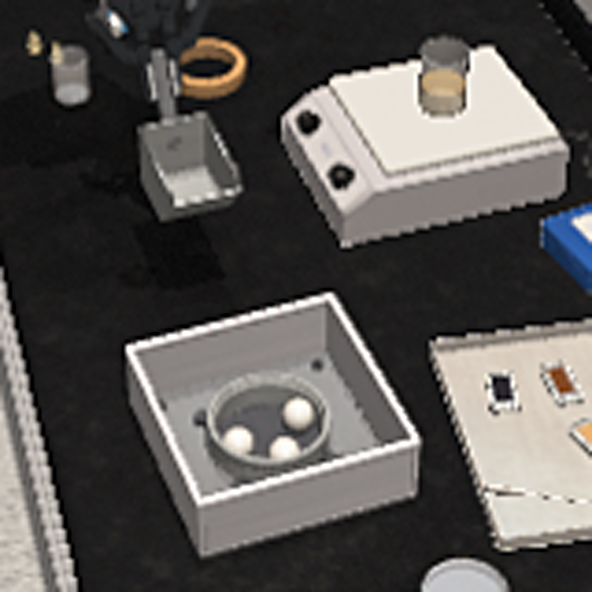

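View pics/top8.png

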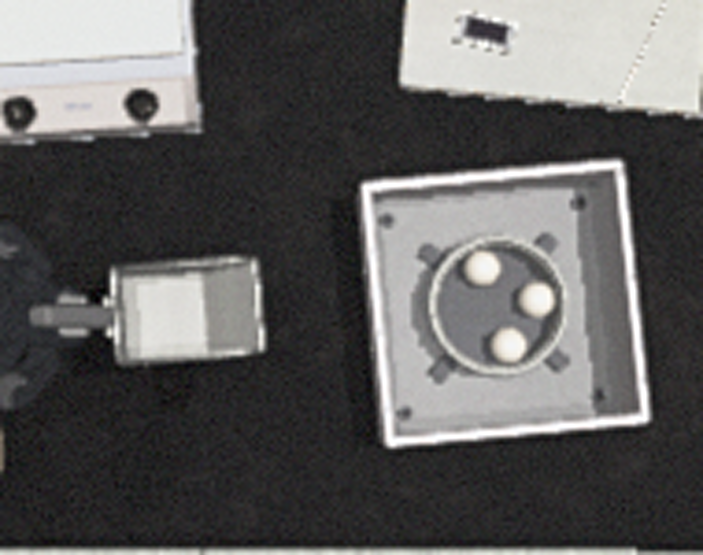

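The cup is empty and upright, and the balls rest in the jar. Lowering the cup to the worktop, slowly at the end.

```bash
python3 -m inch '[[[-1,0,0,-0.5,0,0,0],[-1,0,0,-1.5,0,0,0],[-1,0,0,-3,0,0,0],[-1,0,0,-4.5,0,0,0],[-1,0,0,-6,0,0,0],[-1,0,0,-7.4,0,0,0],[-1,0,0,-8.4,0,0,0],[-1,0,0,-9.1,0,0,0],[-1,0,0,-9.5,0,0,0],[-1,0,0,-9.7,0,0,0],[-1,0,0,-9.8,0,0,0],[-1,0,0,-9.9,0,0,0],[-1,0,0,-9.9,0,0,0]]]'; python3 - <<'E'
from h import *
s=env.observe();print(cupnow(),s['wrist_torque'])
cv2.imwrite('pics/side9.png',cv2.resize(cam('side')['frame'][110:220,190:310,::-1],None,fx=5,fy=5,interpolation=2))
E
```

```text
time_s: 19.32
position: [0.4995, 0.18, 0.0804]
tool_rot: [[0.996, 0.042, -0.082], [0.092, -0.452, 0.887], [0.0, -0.891, -0.454]]
ft_force: [0.2, -0.4, -2.3]
grip_width: 0.0143
{'origin': array([0.5054, 0.1204, 0.0008]), 'lip_bay': array([0.0109, 0.2028, 0.0516]), 'corner_bay': array([ 1.100e-02,  2.446e-01, -2.000e-04]), 'zdeg': np.float64(0.02)} [ 0.47835372  0.0253825  -0.06184474]
```

View pics/side9.png

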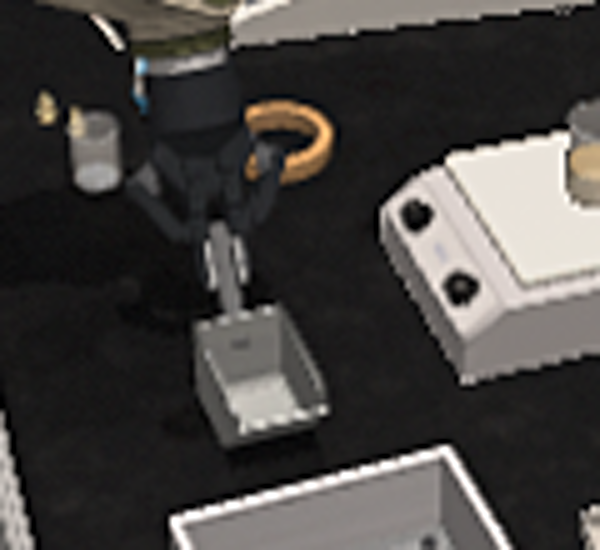

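```bash
python3 -m inch '[[[-1,0,0,-0.05,0,0,0],[-1,0,0,-0.1,0,0,0],[-1,0,0,-0.1,0,0,0]]]';python3 -m inch '[[[-1,0,0,-0.05,0,0,0],[-1,0,0,-0.1,0,0,0],[-1,0,0,-0.1,0,0,0]]]'
```

```text
time_s: 19.75
position: [0.4996, 0.18, 0.0797]
tool_rot: [[0.996, 0.043, -0.082], [0.092, -0.452, 0.887], [0.001, -0.891, -0.454]]
ft_force: [0.6, 1.4, 2.6]
grip_width: 0.0149
time_s: 20.12
position: [0.4996, 0.1801, 0.0796]
tool_rot: [[0.996, 0.043, -0.081], [0.092, -0.453, 0.887], [0.002, -0.891, -0.455]]
ft_force: [-3.6, 2.7, 10.9]
grip_width: 0.0147
```

Contact is confirmed at about 11 N. I back off 1 mm, open the gripper and withdraw along the bar.

```bash
python3 -m inch '[[[-1,0,0,0.1,0,0,0],[-1,0,0,0.1,0,0,0],[0.2,0,0,0.1,0,0,0],[0.2,0,0,0.1,0,0,0],[1,0,0,0.1,0,0,0],[1,0,0,0.1,0,0,0],[1,0,0,0.1,0,0,0],[1,0,0,0.1,0,0,0],[1,0,0,0.1,0,0,0]]]'; python3 - <<'E'
from h import *
cv2.imwrite('pics/side10.png',cv2.resize(cam('side')['frame'][110:220,190:310,::-1],None,fx=5,fy=5,interpolation=2))
E
```

```text
time_s: 21.25
position: [0.4995, 0.1799, 0.0794]
tool_rot: [[0.996, 0.042, -0.082], [0.092, -0.452, 0.887], [0.0, -0.891, -0.454]]
ft_force: [0.3, -0.1, 1.0]
grip_width: 0.0857
```

View pics/side10.png

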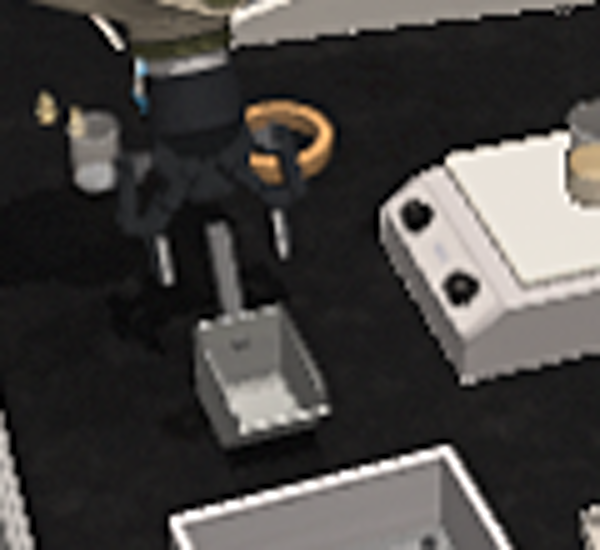

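The fingers are clear on both sides, at (165,260) and (282,235), with the bar at (225,255). Withdrawing now.

```bash
python3 -m inch '[[[1,0,0.3,0.6,0,0,0],[1,-0.1,0.9,1.8,0,0,0],[1,-0.2,1.8,3.6,0,0,0],[1,-0.3,2.7,5.3,0,0,0],[1,-0.3,3.6,7.1,0,0,0],[1,-0.4,4.5,8.9,0,0,0],[1,-0.5,5.4,10.7,0,0,0],[1,-0.5,5.9,12,0,0,0],[1,-0.5,5.9,12,0,0,0],[1,-0.5,5.9,12,0,0,0]]]'; python3 - <<'E'
from h import *
s=env.observe();print(np.abs(s['qvel']).max(),s['ft_force'])
for n,a in(('side',(110,300,180,350)),('top',(110,260,80,400))): cv2.imwrite(f'pics/{n}11.png',cv2.resize(cam(n)['frame'][a[0]:a[1],a[2]:a[3],::-1],None,fx=2.5 if n=='top' else 3.1,fy=2.5 if n=='top' else 3.1,interpolation=2))
E
```

```text
time_s: 22.55
position: [0.4943, 0.2387, 0.1988]
tool_rot: [[0.996, 0.041, -0.082], [0.092, -0.453, 0.887], [-0.001, -0.891, -0.454]]
ft_force: [-0.6, 0.2, -0.9]
grip_width: 0.0848
0.33968920567322597 [-0.5889617   0.24253162 -0.94599658]
```

View pics/side11.png

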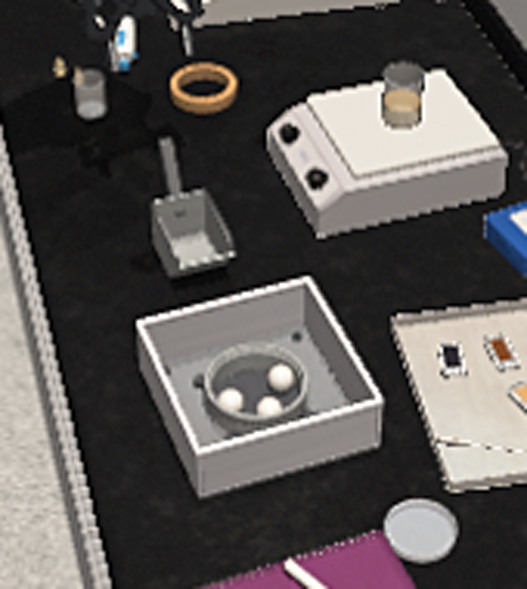

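View pics/top11.png

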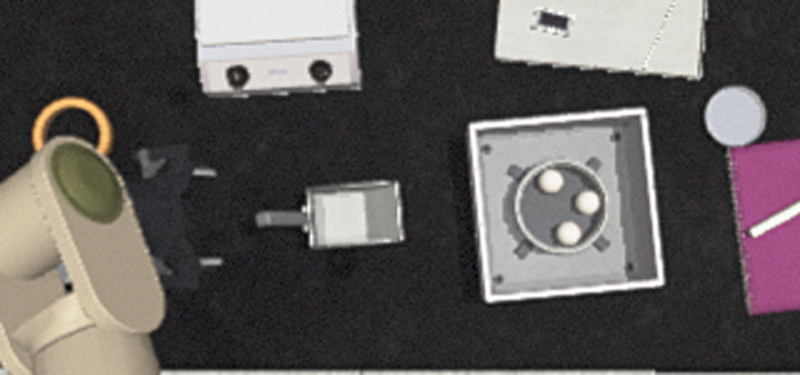

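The cup stands upright and released, and the gripper is clear. The balls lie in the jar at top-crop (551,181), (588,203) and (567,233). The beaker, tape and dish look unmoved. Handing in.

```bash
python3 -c "
from rig import env
print(env.close_job())"
```

```text
the job is handed in; nothing more can be done
None
```

I gripped the cup by its handle, tipped it to 42° over the guard and lowered the lip to about 69 mm, below the 75 mm wall tops, with all three balls still in the cup. I then tipped it to 66° and the balls rolled into the jar. After that I lifted the cup clear and stood it upright on the worktop between the bay and its old place. I handed in at about 22.6 s.

- **Balls and cup:** The last pictures show all three balls in the jar and the cup upright, empty and released. The gripper is about 13 cm back from where it let go.
- **Bystanders:** The beaker, tape roll and dish look unmoved by eye. I did not measure them again.
- **Measurements that disagreed:** The two cameras put the bay's centre about 5 mm apart in y, and I used a value between them. A fit after lifting gave the cup about 1° of tilt, within measuring error.
- **Forces:** I saw no sign of the cup touching the guard or jar. The largest wrist-force reading at the end of any move was about 12 N, when I pressed the cup onto the worktop to confirm it was down. I then backed off 1 mm before opening.

The hand-in reported no verdict.

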